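# Free the crosshead, unlatch the coupler and hold the tongue up off its ball

### The arm

A 6-joint arm with a two-finger parallel gripper is mounted at the origin on the work surface. World frame = base frame: x ahead of the robot, y to its left, z up, the work surface at z = 0. Lengths are in m, angles in rad, forces in N, time in s.
With the tool pointing down it reaches from about 0.375 to 0.9 m from the base axis. Payload 3.1 kg.
Tool frame: the origin (TCP) lies between the finger pads; the fingertips stand 22 mm ahead of it and the grasp point (between the pads) lies 3 mm ahead of it; z points along the fingers, y is the direction in which the jaws open and shut (so a half turn about z gives the same grasp; the last joint's range is limited). The gripper opens to 87 mm and grips with 3 to 60 N. Pads are 19 mm wide; open, the fingers measure 117 mm over their backs; the gripper's body (75 mm by 190 mm) begins 51 mm behind the grasp point.
Start: joints at [-1.492, 0.527, 1.433, -0, 1.181, -0.178], TCP at [0.159, -0.604, 0.245] pointing down, gripper open.
Joint ranges: [-3.08, 3.08], [-0.75, 2.2], [0.22, 2.44], [-1.43, 4.57], [0, 2.65], [-2.85, 2.85]. Speed limits (rad/s): [2.79, 2.79, 3.14, 3.14, 3.14, 3.14].

### API

Orientations are given as a unit quaternion [x, y, z, w].
In Python, from rig import get_obs, camera, get_calibration, hand_in, search_frame gives the robot as it stands.
- The arm moves only by the shell command python3 -m jog 'ROWS' [FORCE]. ROWS is JSON, a list of rows, each an object with "grip": the closure in counts, from 0 (fully open) to 255 (shut); "travel": the shift along the world's x, y, z in cm, a list of three; "twist": the turn about the world's z in degrees. A call has 1 to 8 rows; each row shifts and turns the commanded pose from where the row before left it; what a row does not reach is not made up. A row lasts 1/10 s, in which the tool goes at most 50 mm and 8.59 degrees, less where a joint would pass 70% of its speed; a pose out of reach is approached as far as the arm can. A call is refused whole if a number of a shift passes 5 or a number of a turn 8.59, either way. A call with a gripper value outside its range is refused whole. The fingers move at their own pace and stop on an object; FORCE is the grip in N (left out, the last holds). Time passes only in rows, so rows that do not move let the fingers close. It gives the time, the measured TCP pose, the force and the opening at its end, in the units of the state.
- get_obs(): the state, without advancing time (a new reading comes with each control period).
- camera(name): name is "scene" or "side" or "wrist"; returns the picture (420x560x3 uint8, red, green, blue); there is no depth.
- get_calibration(name): a dict with "fx", "fy", "cx", "cy" (pixels), "R" (3x3) and "t" (3): a world point X has camera coordinates R X + t; the wrist camera has in their place "T_tool_cam" (4x4, takes a point from camera to tool coordinates, whose origin is the TCP and whose axes are the flange's). Camera axes: x right, y down, z forward; pixel columns grow to the right and rows downward; lengths in m; the calibration is good to about 2 mm. A picture is of the moment at which its call begins: read the wrist's pose just before it. get_calibration takes no time and is no camera call.
- hand_in(): hands the job in, once; it reports no verdict.
Trained networks look in the newest picture that a camera, given by its name, has taken for a name from the list of things; names that differ only in an ending like _2 or _b are one class to them, and where a whole thing is asked for, a point or a joint stands for the part that bears it (a point fixed in the world has none). Each returns a list of dicts, best first, with "p" (0 to 1); they miss things now and then, are a little off and sometimes report something else, mostly with a low value. They report only what shows in the picture. A call takes as long as a camera call.
- search_frame(target, camera): "at" ([x, y, z] in m, in world coordinates, good to about 4 mm: the middle of the surface that is visible of it).
The state is a dict: "time": time; "q": joint angles; "joint_velocities": joint speeds; "joint_torque": joint torques, N m; "position": TCP position; "tool_rot": TCP orientation; "ft_force": force on the tool from outside, world axes, zero at the start; "moment": the same for the moment, N m; "grip_width": finger opening in m.
Only numpy, scipy, OpenCV 4.12 (cv2) and the standard library are available. Lean on these libraries where they do the work, as an engineer would, in place of code of your own. Each camera call takes 0.05 s, during which the arm holds its last target. There are 200 camera calls.

### The job

The pull test is over and the ball needs inspecting: swing the cam lever on the small test stand's crosshead fully out so that the crosshead is free, then pull the coupler's spring latch sideways by its upright knob to its stop and lift coupler, tongue and crosshead by it straight up, at least 70 mm off the ball. Finish while holding them raised and still in the gripper, with the lever left open: nothing else holds them up, and nothing is let go. Leave the tools and parts lying around where they are.

Things in the scene. Friction and masses are not known exactly. Their poses are not given: they have to be found in the camera images.
- test_stand: Small manual test stand, fixed to the table: white base 180 (own x) by 320 mm (own y), top 40 mm above the table; square 40 mm aluminium column at own x 0, y +80 mm, 291 mm high with its orange cap; ball mount at own y -80 mm. Origin: centre of the base's underside; z up. Lever and latch knob are on its own -x side (towards the robot). Things on the table round it are at most 55 mm high.
- ball (a point): Centre of the steel ball (28 mm diameter, on a 15 mm neck) on which the coupler is seated; 88 mm above the table; fixed to the stand.
- crosshead_slide (a joint): Height of the sliding grey crosshead on the column (m): 0 = coupler seated on the ball, 0.13 = upper stop. It carries tongue, coupler, latch and cam lever, together 0.73 to 0.98 kg; when free it falls unless held. Body 70 by 70 mm round the column, from 75 to 136 mm above the table when seated.
- cam_lever (a joint): Angle of the steel cam lever (rad): 0 = locked (its nose stands in the column's notched rack, so the crosshead cannot rise or fall); grows as it swings outward, level, counter-clockwise from above; the nose is out of the rack beyond about 0.7, open stop at 1.6. Starts between 0 and 0.12; stays where it is left (about 1 N at its end moves it).
- lever_pivot (a point): Axis of the steel cam lever's upright pivot pin, on the crosshead's -x side at the level of the lever (113 mm above the table when seated; 47 mm from the column's axis). The clevis and the pin's head over it end 26 mm higher.
- lever_grip (a point): On the lever arm's upper edge, 78 mm out from the pivot pin; moves with the lever; 127 mm above the table when seated. The arm is an upright bar 12 mm thick, 24 mm high, straight out from the pivot, with a round end (16 mm diameter) centred 88 mm out. At 0 it points along the stand's own +y turned 0.26 rad towards -x; open (1.6) roughly along own -x.
- tongue: Steel square tongue stub (25 mm) with the aluminium ball coupler (cup 48 mm diameter) at its end. Origin: centre of the coupler's socket = ball's centre when seated (88 mm above the table). The tube runs along own +y to the crosshead; axes parallel to the stand's. The coupler's top is 22 mm above the origin.
- latch (a joint): Travel of the sliding fork latch under the coupler (m): 0 = latched under the ball (the coupler cannot leave it); grows as it is pulled along the stand's own -x; out of the ball's way beyond 0.015, stop at 0.020. A spring pulls it back with 6 N when latched, 12 N at the stop.
- latch_knob (a point): Upright round steel pull knob of the latch, 18 mm diameter, 50 mm high. This point: centre of its underside, 72 mm above the table when seated. Stands 62 mm from the coupler's centre on the stand's own -x side (29 mm free between them, above the latch plate, whose top is 6 mm over the knob's underside); free on other sides. Moves with the latch and rises with the tongue, which can be lifted by it.
- spare_stud: Bystander: loose spare ball stud, steel, 52 mm high, standing on the base of the stand beyond the tongue (own x about +63, y -25 to +10 mm), its top 92 mm above the table. Origin: centre of its underside.
- wrench: Bystander: wrench lying on the table before the stand. Origin: centre of its underside.
- screwdriver: Bystander: screwdriver lying before the stand. Origin: centre of its underside.
- tape_roll: Bystander: roll of yellow tape, 100 mm diameter, 48 mm high, lying flat. Origin: centre of its underside.
- old_coupler: Bystander: a second coupler on its tongue stub, lying loose on the table by the right end of the stand. Origin: under the centre of its cup.
- caliper: Bystander: caliper, 230 mm long, lying beyond the stand. Origin: underside of its beam's middle.
- bolt_bin: Bystander: blue bin with bolts, 100 by 150 by 50 mm, at the left end of the stand. Origin: centre of its underside.

How it is judged:
On the way, in this order (a step that is already met when the one before it is completed fails the run):
1. the cam lever is swung open while the coupler is still seated on the ball (value of joint cam_lever above 1.2 rad and value of joint crosshead_slide below 0.005 m), for 0.1 s.
2. the latch is pulled out sideways while the coupler is still on the ball (value of joint latch above 0.015 m and value of joint crosshead_slide below 0.012 m), for 0.05 s.
3. coupler and tongue are lifted clear of the ball (value of joint crosshead_slide above 0.062 m), for 0.2 s.
At the end, for the whole second after the job is handed in: the gripper still holds the raised parts (contact force above 3 N), the crosshead is at least 62 mm above its seated height with the coupler as far above the ball, and still (under 20 mm/s); the cam lever is still open (beyond 1.1 rad), so that nothing but the gripper carries them (value of joint crosshead_slide above 0.062 m and z of tongue in the frame of ball above 0.062 m and value of joint cam_lever above 1.1 rad and contact force between the fingers and tongue above 3 N and velocity of joint crosshead_slide between -0.02 and 0.02 m/s); the arm keeps its last pose, push and grip.
It fails at once if a bystander is shifted by more than 30 mm (distance of any of spare_stud, wrench, screwdriver, tape_roll, old_coupler, caliper, bolt_bin from where it was at the start of the episode above 0.03 m).
It also fails if it takes over 48 s, if anything falls off the work surface, if the arm or the gripper's body presses on something with over 40 N, if the wrist force passes 120 N, or if a joint passes its speed limit or range.

## Working session

There is one attempt and no reset: what is moved stays moved. The work goes in short steps, Python scripts to look and compute and a shell command to move; the robot and the scene stay as the last step left them, time stands still between calls to the robot, and variables do not carry over. Pictures are saved under pics/ and viewed, about 8 in all and at most 12, crops included, and the job is handed in when it is done.

```bash
mkdir -p pics
cat > h.py <<'E'
import numpy as np, cv2
from rig import *
def snap(n,f):
    im=camera(n); cv2.imwrite('pics/'+f,cv2.cvtColor(im,cv2.COLOR_RGB2BGR)); return im
E
python3 - <<'E'
from h import *
o=get_obs(); print({k:np.round(v,3).tolist() for k,v in o.items()})
a=snap('scene','a.png'); b=snap('side','b.png')
for c in ('scene','side'):
    print(c,{k:np.round(v,3).tolist() for k,v in get_calibration(c).items()})
    for t in ('latch_knob','lever_grip','lever_pivot','ball','tongue','test_stand','spare_stud'):
        try:print(t,[(np.round(d['at'],3).tolist(),round(d['p'],2)) for d in search_frame(t,c)[:2]])
        except Exception as e: print(t,e)
print(get_obs()['time'])
E
```

```text
{'time': 0.0, 'q': [-1.491, 0.528, 1.434, 0.0, 1.181, -0.179], 'joint_velocities': [0.0, -0.002, -0.003, 0.002, 0.002, -0.001], 'joint_torque': [-0.001, -44.004, -17.659, 0.063, 0.058, -0.0], 'position': [0.159, -0.604, 0.244], 'tool_rot': [0.992, 0.129, 0.0, -0.001], 'ft_force': [-0.208, 0.595, 0.253], 'moment': [0.031, 0.029, -0.063], 'grip_width': 0.087}
scene {'fx': 384.228, 'fy': 384.228, 'cx': 278.521, 'cy': 206.022, 'R': [[-0.657, 0.753, -0.018], [0.533, 0.447, -0.719], [-0.533, -0.482, -0.695]], 't': [0.381, -0.25, 1.175]}
latch_knob [([0.598, -0.058, 0.1], 0.73)]
lever_grip [([0.541, 0.154, 0.123], 0.7)]
lever_pivot [([0.639, 0.09, 0.107], 0.96), ([0.443, 0.187, 0.033], 0.68)]
ball [([0.59, -0.056, 0.095], 0.57), ([0.688, -0.205, 0.025], 0.5)]
tongue [([0.637, 0.088, 0.11], 0.68)]
test_stand [([0.645, 0.105, 0.043], 0.79)]
spare_stud [([0.694, 0.05, 0.068], 0.76)]
side {'fx': 379.964, 'fy': 379.964, 'cx': 282.729, 'cy': 207.004, 'R': [[0.939, -0.344, -0.018], [-0.247, -0.636, -0.731], [0.24, 0.691, -0.682]], 't': [-0.583, 0.231, 0.758]}
latch_knob [([0.591, -0.066, 0.081], 0.64)]
lever_grip [([0.546, 0.127, 0.115], 0.88)]
lever_pivot [([0.613, 0.044, 0.112], 0.95)]
ball [([0.607, 0.018, 0.036], 0.92), ([0.612, 0.045, 0.11], 0.5)]
tongue [([0.615, 0.049, 0.107], 0.82), ([0.688, 0.029, 0.078], 0.72)]
test_stand [([0.609, 0.019, 0.042], 0.61)]
spare_stud [([0.688, 0.029, 0.076], 0.69)]
0.8
```

```bash
python3 -c "
import cv2,numpy as np
a=cv2.imread('pics/a.png');b=cv2.imread('pics/b.png')
cv2.imwrite('pics/a2.png',cv2.resize(a,(800,600),interpolation=3));cv2.imwrite('pics/b2.png',cv2.resize(b,(800,600),interpolation=3))"
```

```text
(no output)
```

View pics/a2.png

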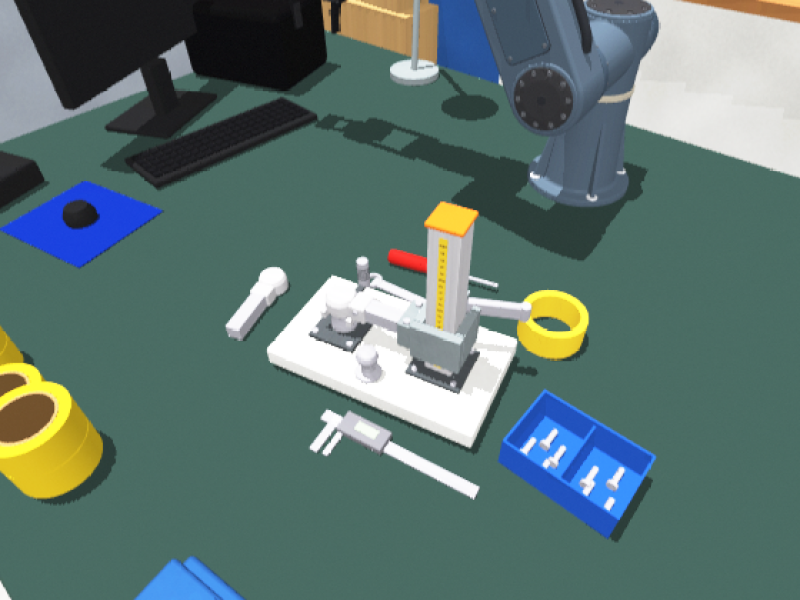

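View pics/b2.png

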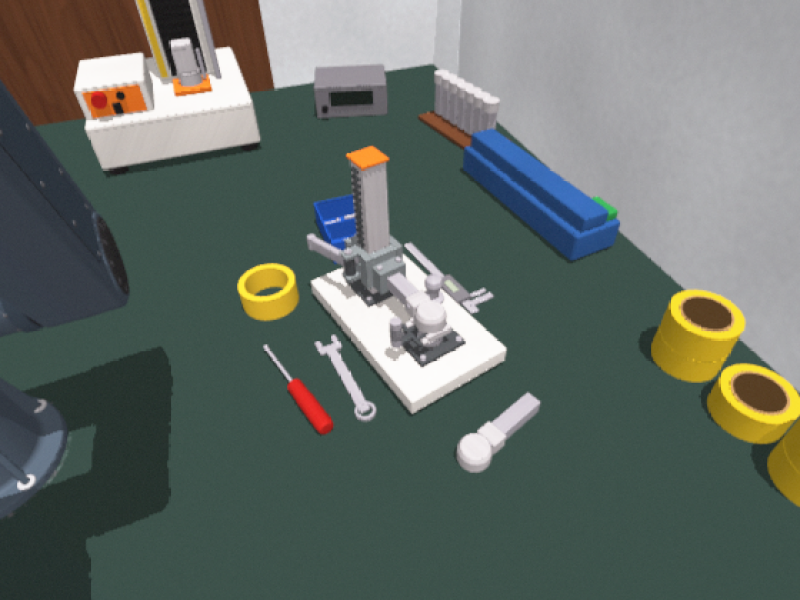

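```bash
cat > fit.py <<'E'
from h import *
from scipy.optimize import least_squares
def proj(c,X):
    k=get_calibration(c); Y=np.array(X)@np.array(k['R']).T+np.array(k['t'])
    return np.array([k['fx']*Y[0]/Y[2]+k['cx'],k['fy']*Y[1]/Y[2]+k['cy']])*800/560
def W(p,o):
    c,s=np.cos(p[2]),np.sin(p[2]); return [p[0]+c*o[0]-s*o[1],p[1]+s*o[0]+c*o[1],o[2]]
obs=[('scene',(.09,-.16,.04),(269,349)),('scene',(-.09,-.16,.04),(334,277)),('scene',(-.09,.16,.04),(517,343)),('scene',(.09,.16,.04),(472,436)),
('side',(-.09,-.16,.04),(414,396)),('side',(.09,-.16,.04),(505,348)),('side',(-.09,.16,.04),(313,283)),
('scene',(-.062,-.08,.122),(362,261)),('side',(-.062,-.08,.122),(396,321))]
cap=[('scene',(0,.08,None),(452,219)),('side',(0,.08,None),(369,157))]
def res(p):
    r=[proj(c,W(p,o))-uv for c,o,uv in obs]
    r+=[proj(c,W(p,(o[0],o[1],p[3])))-uv for c,o,uv in cap]
    piv=np.array([-.047,.08]); a=p[4]+.26
    e=piv+.088*np.array([-np.sin(a),np.cos(a)])
    r+=[proj('scene',W(p,(*e,.125)))-(526,307),proj('side',W(p,(*e,.125)))-(311,238)]
    return np.concatenate(r)
if __name__=='__main__':
    s=least_squares(res,[.62,.03,-.4,.29,.05],loss='soft_l1'); p=s.x
    print(np.round(p,4)); print(np.round(res(p).reshape(-1,2),1).tolist())
    piv=np.array([-.047,.08])
    print('knob',W(p,(-.062,-.08,.122)),'piv',W(p,(*piv,.113)),'ball',W(p,(0,-.08,.088)),'stud',W(p,(.063,-.01,.04)))
    for t in (p[4],.4,.8,1.2,1.6,1.75):
        e=piv+.078*np.array([-np.sin(t+.26),np.cos(t+.26)]); print(round(t,2),'grip',np.round(W(p,(*e,.127)),4))
E
python3 fit.py
```

```text
[0.6308 0.0343 0.2382 0.2878 0.0527]
[[-4.1, 0.0], [-2.1, -2.8], [1.4, -3.4], [-0.2, 1.3], [-2.2, 4.4], [2.5, -1.7], [-2.4, -4.3], [0.1, -0.8], [-0.1, -2.1], [-0.7, 0.6], [-0.9, -0.7], [-0.1, -0.9], [0.2, -1.8]]
knob [np.float64(0.5894501256316583), np.float64(-0.058041528792798135), 0.122] piv [np.float64(0.5662729522656186), np.float64(0.10097991200925388), 0.113] ball [np.float64(0.6496994159133984), np.float64(-0.04341200314954458), 0.088] stud [np.float64(0.6944032625702029), np.float64(0.03947687483830676), 0.04]
0.05 grip [0.5254 0.1674 0.127 ]
0.4 grip [0.5053 0.1496 0.127 ]
0.8 grip [0.4912 0.122  0.127 ]
1.2 grip [0.4889 0.0911 0.127 ]
1.6 grip [0.4989 0.0617 0.127 ]
1.75 grip [0.5055 0.0521 0.127 ]
```

```bash
python3 -m jog '[{"grip":0,"travel":[2,4,2],"twist":8.2},{"grip":0,"travel":[2,4,2],"twist":8.2},{"grip":0,"travel":[2,4,2],"twist":8.2},{"grip":0,"travel":[2,4,2],"twist":8.2},{"grip":0,"travel":[2,4,2],"twist":8.2},{"grip":0,"travel":[2,4,2],"twist":8.2},{"grip":0,"travel":[2,4,2],"twist":8.2},{"grip":0,"travel":[2,4,2],"twist":8.2}]' 40
python3 -m jog '[{"grip":80,"travel":[2,4.4,0],"twist":8.2},{"grip":110,"travel":[2,4.4,0],"twist":8.2},{"grip":110,"travel":[2,4.4,0],"twist":8.2},{"grip":110,"travel":[2,4.4,0],"twist":8.2},{"grip":110,"travel":[2,4.4,0],"twist":8.2},{"grip":110,"travel":[2,4.4,0],"twist":0},{"grip":110,"travel":[2,4.4,0],"twist":0},{"grip":110,"travel":[2,4.4,0],"twist":0}]'
```

```text
time: 1.6
position: [0.3197, -0.2825, 0.4056]
tool_rot: [0.762, 0.647, 0.0, 0.0]
ft_force: [1.0, -0.1, 0.2]
grip_width: 0.087
time: 2.4
position: [0.4798, 0.0698, 0.4049]
tool_rot: [0.489, 0.872, 0.0, 0.0]
ft_force: [1.0, -1.3, -0.4]
grip_width: 0.0498
```

```bash
python3 -m jog '[{"grip":110,"travel":[2.2,4.0,-2],"twist":0},{"grip":110,"travel":[2.3,4.0,-2],"twist":0},{"grip":110,"travel":[0,1.7,-3],"twist":0},{"grip":110,"travel":[0,0,-3],"twist":0},{"grip":110,"travel":[0,0,0],"twist":0}]'
cat >> h.py <<'E'
from scipy.spatial.transform import Rotation as Ro
def wproj(X,o=None):
    o=o or get_obs(); k=get_calibration('wrist'); T=np.eye(4); T[:3,:3]=Ro.from_quat(o['tool_rot']).as_matrix(); T[:3,3]=o['position']
    Y=np.linalg.inv(T@np.array(k['T_tool_cam']))@np.append(X,1)
    return [round(float(k['fx']*Y[0]/Y[2]+k['cx']),1),round(float(k['fy']*Y[1]/Y[2]+k['cy']),1)]
E
python3 - <<'E'
from h import *
o=get_obs(); im=snap('wrist','w1.png')
for n,X in dict(end=(.5215,.1758,.127),grip=(.5254,.1674,.127),piv=(.5663,.101,.139),knob=(.5895,-.058,.122)).items(): 
    uv=wproj(np.array(X),o);print(n,uv); cv2.drawMarker(im,tuple(int(round(u)) for u in uv),(255,0,0),0,10,1)
cv2.imwrite('pics/w1m.png',im[:,:,::-1])
for t in ('lever_grip','lever_pivot','latch_knob'): print(t,[(np.round(d['at'],3).tolist(),round(d['p'],2)) for d in search_frame(t,'wrist')[:2]])
E
```

```text
time: 2.9
position: [0.5213, 0.1649, 0.3005]
tool_rot: [0.489, 0.872, -0.003, -0.004]
ft_force: [-1.3, -1.4, -0.5]
grip_width: 0.0498
end [290.4, 182.6]
grip [289.3, 192.1]
piv [289.3, 273.2]
knob [232.7, 386.5]
lever_grip [([0.532, 0.148, 0.124], 0.84)]
lever_pivot [([0.576, 0.137, 0.123], 0.81)]
latch_knob []
```

View pics/w1m.png

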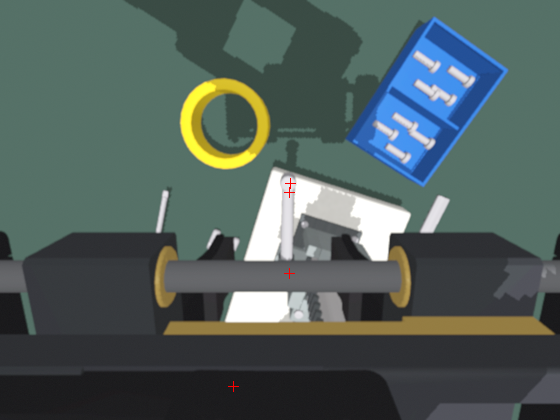

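The wrist picture shows the lever end at about (288,184) px, within 3 px of the prediction, so the fit holds. Next I descend with the jaws either side of the lever.

```bash
python3 -m jog '[{"grip":110,"travel":[0.3,0.2,-4],"twist":0},{"grip":110,"travel":[0,0,-4],"twist":0},{"grip":110,"travel":[0,0,-4],"twist":0},{"grip":110,"travel":[0,0,-3],"twist":0},{"grip":110,"travel":[0,0,-2],"twist":0},{"grip":167,"travel":[0,0,0],"twist":0},{"grip":167,"travel":[0,0,0],"twist":0}]'
python3 - <<'E'
import numpy as np
P=np.array([.5663,.1010]);psi=2.12;q=P+.078*np.array([np.cos(psi),np.sin(psi)])
for i in range(13):
    psi+=np.radians(8); n=P+.078*np.array([np.cos(psi),np.sin(psi)]); print(np.round((n-q)*100,2),np.round(n,3)); q=n
E
```

```text
time: 3.8
position: [0.5288, 0.1662, 0.1362]
tool_rot: [0.49, 0.872, 0.001, 0.001]
ft_force: [-0.4, 0.1, -1.2]
grip_width: 0.0406
[-0.89 -0.63] [0.517 0.161]
[-0.79 -0.75] [0.509 0.154]
[-0.68 -0.85] [0.502 0.145]
[-0.55 -0.94] [0.497 0.136]
[-0.42 -1.01] [0.492 0.126]
[-0.27 -1.05] [0.49  0.115]
[-0.12 -1.08] [0.488 0.104]
[ 0.03 -1.09] [0.489 0.094]
[ 0.18 -1.07] [0.49  0.083]
[ 0.33 -1.04] [0.494 0.072]
[ 0.47 -0.98] [0.498 0.063]
[ 0.6  -0.91] [0.504 0.054]
[ 0.72 -0.82] [0.512 0.045]
```

```bash
python3 -m jog '[{"grip":167,"travel":[0,0,-0.3],"twist":0},{"grip":167,"travel":[-0.9,-0.6,0],"twist":8},{"grip":167,"travel":[-0.8,-0.75,0],"twist":8},{"grip":167,"travel":[-0.7,-0.85,0],"twist":8},{"grip":167,"travel":[-0.55,-0.95,0],"twist":8},{"grip":167,"travel":[-0.4,-1.0,0],"twist":8},{"grip":167,"travel":[-0.3,-1.05,0],"twist":8}]'
python3 -m jog '[{"grip":167,"travel":[-0.1,-1.1,0],"twist":8},{"grip":167,"travel":[0,-1.1,0],"twist":8},{"grip":167,"travel":[0.2,-1.05,0],"twist":8},{"grip":167,"travel":[0.3,-1.05,0],"twist":8},{"grip":167,"travel":[0,0,0],"twist":0}]'
```

```text
time: 4.5
position: [0.4917, 0.1145, 0.1334]
tool_rot: [0.09, 0.996, 0.0, 0.002]
ft_force: [-0.2, 1.5, 0.4]
grip_width: 0.03
time: 5.0
position: [0.4966, 0.0704, 0.1332]
tool_rot: [-0.185, 0.983, -0.001, 0.002]
ft_force: [-0.9, 0.4, -0.6]
grip_width: 0.0297
```

```bash
python3 -m jog '[{"grip":167,"travel":[0.5,-1.0,0],"twist":8},{"grip":167,"travel":[0.3,-0.5,0],"twist":4},{"grip":167,"travel":[0,0,0],"twist":0}]'
python3 -m jog '[{"grip":167,"travel":[0.3,-0.5,0],"twist":4},{"grip":167,"travel":[0,0,0],"twist":0}]'
```

```text
time: 5.3
position: [0.5039, 0.0563, 0.1327]
tool_rot: [-0.285, 0.958, -0.001, 0.001]
ft_force: [0.2, 0.8, -0.0]
grip_width: 0.0298
time: 5.5
position: [0.5048, 0.0541, 0.1322]
tool_rot: [-0.317, 0.948, 0.003, 0.0]
ft_force: [-0.7, 7.4, 1.9]
grip_width: 0.0301
```

```bash
python3 -m jog '[{"grip":160,"travel":[-0.1,0.3,0],"twist":0},{"grip":130,"travel":[0,0,3],"twist":0},{"grip":130,"travel":[0,0,4],"twist":0},{"grip":130,"travel":[0,0,4.5],"twist":0},{"grip":130,"travel":[0,0,4.5],"twist":-8.1},{"grip":130,"travel":[1,-2.5,0],"twist":-8.1},{"grip":130,"travel":[1,-2.5,0],"twist":-8.1},{"grip":130,"travel":[1.5,-2.5,0],"twist":-8.1}]'
python3 -m jog '[{"grip":150,"travel":[1.5,-2,0],"twist":-8.1},{"grip":150,"travel":[1.5,-1,0],"twist":-8.1},{"grip":150,"travel":[1,-0.8,0],"twist":-8.1},{"grip":150,"travel":[1,0,0],"twist":-8.1},{"grip":150,"travel":[0,0,0],"twist":-8.1},{"grip":150,"travel":[0,0,0],"twist":-8.1},{"grip":150,"travel":[0,0,0],"twist":-8.1},{"grip":150,"travel":[0,0,0],"twist":-8.1}]'
python3 -m jog '[{"grip":150,"travel":[0,0,0],"twist":-8.1},{"grip":150,"travel":[0,0,0],"twist":-8.1},{"grip":150,"travel":[0,0,0],"twist":0}]'
python3 - <<'E'
from h import *
o=get_obs(); print(2*np.arctan2(o['tool_rot'][1],o['tool_rot'][0]))
im=snap('wrist','w2.png')
for n,X in dict(knob=(.5895,-.058,.122),coup=(.6497,-.0434,.110)).items(): 
    print(n,wproj(np.array(X),o))
b=snap('side','b3.png')[120:320,150:400]
v=np.hstack([cv2.resize(im,(560,420)),cv2.resize(b,(240,192)) if 0 else cv2.resize(b,(240,420),interpolation=2)])
cv2.imwrite('pics/v2.png',v[:,:,::-1])
for t in ('lever_grip','latch_knob'):
  for c in ('wrist','side'): print(t,c,[(np.round(d['at'],3).tolist(),round(d['p'],2)) for d in search_frame(t,c)[:2]])
E
```

```text
time: 6.3
position: [0.5394, -0.0206, 0.2929]
tool_rot: [-0.039, 0.999, -0.0, 0.001]
ft_force: [0.2, 0.2, -0.0]
grip_width: 0.0425
time: 7.1
position: [0.5895, -0.0581, 0.2919]
tool_rot: [0.502, 0.865, -0.0, 0.0]
ft_force: [-0.1, -0.1, 0.1]
grip_width: 0.0358
time: 7.4
position: [0.5896, -0.0581, 0.292]
tool_rot: [0.617, 0.787, -0.0, 0.0]
ft_force: [0.4, 0.2, 0.2]
grip_width: 0.036
1.812782034662184
knob [282.3, 191.8]
coup [345.9, 189.4]
lever_grip wrist [([0.519, 0.07, 0.122], 0.81), ([0.441, -0.06, 0.02], 0.18)]
lever_grip side [([0.527, 0.067, 0.116], 0.55)]
latch_knob wrist [([0.603, -0.056, 0.079], 0.86)]
latch_knob side [([0.524, 0.07, 0.121], 0.72), ([0.592, -0.069, 0.08], 0.51)]
```

View pics/v2.png

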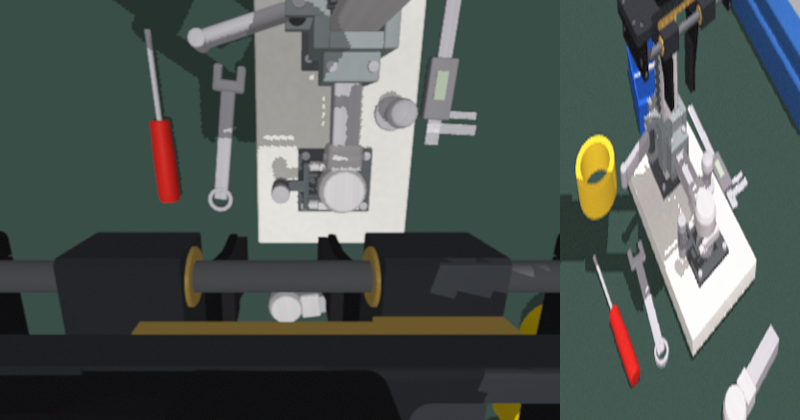

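```bash
python3 -m jog '[{"grip":160,"travel":[0,0,-4],"twist":0},{"grip":160,"travel":[0,0,-4],"twist":0},{"grip":160,"travel":[0,0,-4],"twist":0},{"grip":160,"travel":[0,0,-2.5],"twist":0},{"grip":160,"travel":[0,0,-1.8],"twist":0},{"grip":160,"travel":[0,0,-1.8],"twist":0},{"grip":160,"travel":[0,0,0],"twist":0},{"grip":160,"travel":[0,0,0],"twist":0}]'
```

```text
time: 8.5
position: [0.5899, -0.0586, 0.1107]
tool_rot: [0.616, 0.788, -0.0, -0.0]
ft_force: [0.6, 0.0, 0.2]
grip_width: 0.0324
```

```bash
python3 -m jog '[{"grip":160,"travel":[0,0,-0.3],"twist":0},{"grip":255,"travel":[0,0,0],"twist":0},{"grip":255,"travel":[0,0,0],"twist":0},{"grip":255,"travel":[0,0,0],"twist":0},{"grip":255,"travel":[0,0,0],"twist":0},{"grip":255,"travel":[0,0,0],"twist":0}]' 60
```

```text
time: 9.1
position: [0.5879, -0.0591, 0.1082]
tool_rot: [0.615, 0.788, -0.002, -0.001]
ft_force: [-5.0, -2.5, 4.9]
grip_width: 0.0165
```

```bash
python3 -m jog '[{"grip":255,"travel":[-0.5,-0.1,0],"twist":0},{"grip":255,"travel":[-0.5,-0.1,0],"twist":0},{"grip":255,"travel":[0,0,0],"twist":0}]'
python3 -m jog '[{"grip":255,"travel":[-0.5,-0.15,0],"twist":0},{"grip":255,"travel":[-0.4,-0.1,0],"twist":0},{"grip":255,"travel":[0,0,0],"twist":0}]'
```

```text
time: 9.4
position: [0.5825, -0.0605, 0.1083]
tool_rot: [0.616, 0.788, 0.002, 0.003]
ft_force: [7.5, 2.0, -3.8]
grip_width: 0.0165
time: 9.7
position: [0.5745, -0.0625, 0.1083]
tool_rot: [0.616, 0.787, 0.003, 0.004]
ft_force: [9.6, 5.3, -4.5]
grip_width: 0.0166
```

```bash
python3 -m jog '[{"grip":255,"travel":[-0.4,-0.1,0],"twist":0},{"grip":255,"travel":[0,0,0],"twist":0}]'
python3 -m jog '[{"grip":255,"travel":[-0.3,-0.1,0],"twist":0},{"grip":255,"travel":[0,0,0],"twist":0}]'
```

```text
time: 9.9
position: [0.5711, -0.0634, 0.1083]
tool_rot: [0.616, 0.787, 0.003, 0.004]
ft_force: [10.1, 6.0, -5.3]
grip_width: 0.0169
time: 10.1
position: [0.5683, -0.0641, 0.1083]
tool_rot: [0.616, 0.787, 0.004, 0.004]
ft_force: [10.2, 6.5, -6.3]
grip_width: 0.017
```

```bash
python3 -m jog '[{"grip":255,"travel":[-0.2,0,0],"twist":0},{"grip":255,"travel":[0,0,0],"twist":0},{"grip":255,"travel":[0,0,0],"twist":0}]'
python3 - <<'E'
from h import *
o=get_obs(); print(o['time'])
im=snap('wrist','w3.png'); s=snap('scene','s3.png'); b=snap('side','b4.png')
v=np.hstack([cv2.resize(s[120:280,160:380],None,fx=1.8,fy=1.8,interpolation=2),cv2.resize(b[150:310,200:400],None,fx=1.8,fy=1.8,interpolation=2)])
cv2.imwrite('pics/v3.png',v[:,:,::-1])
E
```

```text
time: 10.4
position: [0.5682, -0.0641, 0.1084]
tool_rot: [0.617, 0.787, 0.005, 0.006]
ft_force: [13.0, 6.9, -6.9]
grip_width: 0.0167
10.4
```

View pics/v3.png

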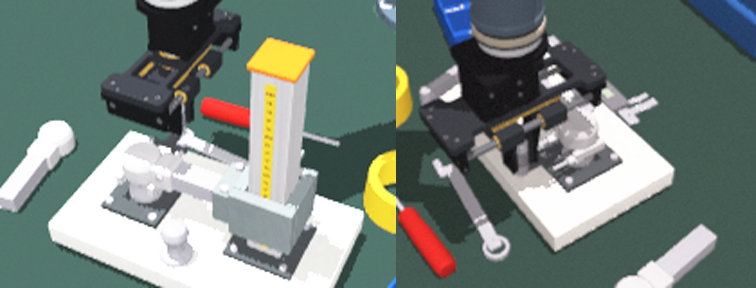

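The position no longer moves and the force rises, so the latch is at its stop. The fingers hold the knob at roughly scene-crop (170,125). Lifting starts slowly.

```bash
python3 -m jog '[{"grip":255,"travel":[0,0,0.3],"twist":0},{"grip":255,"travel":[0,0,0.4],"twist":0},{"grip":255,"travel":[0,0,0.4],"twist":0},{"grip":255,"travel":[0,0,0.4],"twist":0},{"grip":255,"travel":[0,0,0],"twist":0}]'
python3 - <<'E'
from h import *
s=snap('scene','s4.png');print([ (np.round(d['at'],3).tolist(),round(d['p'],2)) for d in search_frame('tongue','scene')[:2]])
E
```

```text
time: 11.05
position: [0.5681, -0.0641, 0.1237]
tool_rot: [0.617, 0.787, 0.005, 0.006]
ft_force: [13.7, 7.6, -7.9]
grip_width: 0.0169
[]
```

```bash
cat > cmp.py <<'E'
import cv2,sys
a,b=[cv2.imread('pics/'+f,0) for f in sys.argv[1:3]]
# crosshead patch in scene
x0,y0,x1,y1=[int(v) for v in (278,225,335,265)]
t=a[y0:y1,x0:x1]
r=cv2.matchTemplate(b[y0-80:y1+20,x0-20:x1+20],t,cv2.TM_CCOEFF_NORMED);_,m,_,l=cv2.minMaxLoc(r);print('crosshead shift',l[0]-20,l[1]-80,m)
E
python3 cmp.py s3.png s4.png
python3 - <<'E'
import sys; sys.path.insert(0,'.')
from fit import *
p=[.6308,.0343,.2382]
for z in (.12,.135,.205): print(proj('scene',W(p,(.035,.08,z)))*.7)
E
```

```text
crosshead shift 0 0 0.728871762752533
[303.52878731 240.20156506]
[303.7563221  234.62627584]
[304.91770421 206.16890854]
```

Run:
```python
import cv2,numpy as np
a,b=[cv2.imread('pics/'+f)[150:290,200:380] for f in('s3.png','s4.png')]
cv2.imwrite('pics/v4.png',cv2.resize(np.hstack([a,b]),None,fx=2.2,fy=2.2,interpolation=2))
```

```text
(no output)
```

View pics/v4.png

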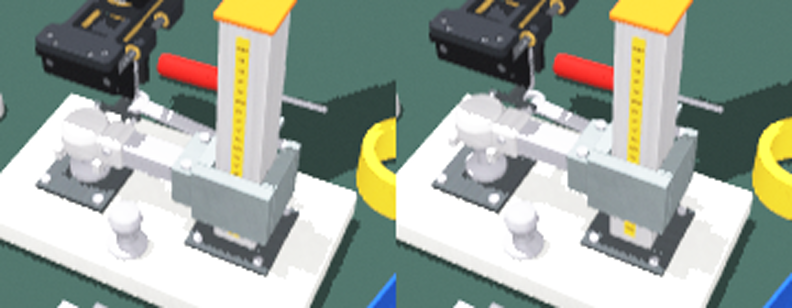

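The right half shows the crosshead and coupler about 15 mm higher, with the gap to the base grown and the ball neck showing. The parts are rising with the gripper, so I continue the lift.

```bash
python3 -m jog '[{"grip":255,"travel":[0,0,0.8],"twist":0},{"grip":255,"travel":[0,0,1],"twist":0},{"grip":255,"travel":[0,0,1],"twist":0},{"grip":255,"travel":[0,0,1],"twist":0},{"grip":255,"travel":[0,0,1],"twist":0},{"grip":255,"travel":[0,0,1],"twist":0},{"grip":255,"travel":[0,0,1],"twist":0},{"grip":255,"travel":[0,0,0.5],"twist":0}]'
python3 -m jog '[{"grip":255,"travel":[0,0,0.3],"twist":0},{"grip":255,"travel":[0,0,0],"twist":0},{"grip":255,"travel":[0,0,0],"twist":0},{"grip":255,"travel":[0,0,0],"twist":0},{"grip":255,"travel":[0,0,0],"twist":0}]'
python3 - <<'E'
from h import *
s=snap('scene','s5.png'); b=snap('side','b5.png')
cv2.imwrite('pics/v5.png',cv2.resize(np.hstack([s[100:290,180:380],b[100:290,190:390]]),None,fx=2,fy=2,interpolation=2)[:,:,::-1])
o=get_obs(); print(o['time'],o['position'],o['ft_force'],o['grip_width'],np.abs(o['joint_velocities']).max())
E
```

```text
time: 11.95
position: [0.5681, -0.0641, 0.1969]
tool_rot: [0.616, 0.787, 0.005, 0.006]
ft_force: [14.7, 4.7, -8.8]
grip_width: 0.0166
time: 12.45
position: [0.5681, -0.0641, 0.1995]
tool_rot: [0.616, 0.787, 0.005, 0.006]
ft_force: [14.6, 5.3, -7.5]
grip_width: 0.0166
12.55 [ 0.56811098 -0.06408937  0.19942513] [14.09891126  4.83476574 -6.7685885 ] 0.016744640376961897 0.0017687874919252848
```

View pics/v5.png

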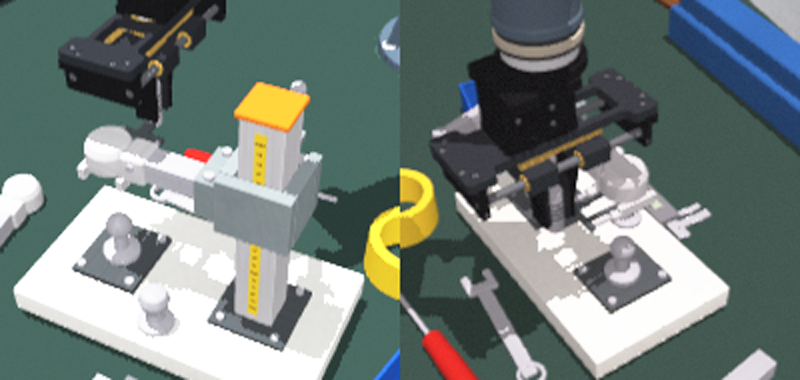

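Run:
```python
from fit import *
p=[.6308,.0343,.2382]; piv=np.array([-.047,.08])
for t in (0,.4,.8,1.1,1.2,1.4,1.6):
    e=piv+.088*np.array([-np.sin(t+.26),np.cos(t+.26)]); X=W(p,(*e,.216))
    print(t,((proj('scene',X)*.7-[180,100])*2).round(),((proj('side',X)*.7-[190,100])*2+[400,0]).round())
for c in('scene','side'): print([(np.round(d['at'],3).tolist(),round(d['p'],2)) for d in search_frame('lever_grip',c)[:2]])
cv2.imwrite('pics/v6.png',cv2.resize(cv2.imread('pics/s5.png')[110:230,250:390],None,fx=5,fy=5,interpolation=2))
```

```text
0 [391. 158.] [448.  64.]
0.4 [385. 132.] [428.  79.]
0.8 [365. 111.] [420.  97.]
1.1 [343.  99.] [421. 111.]
1.2 [334.  95.] [424. 115.]
1.4 [317.  91.] [431. 124.]
1.6 [299.  88.] [441. 131.]
[([0.49, 0.06, 0.216], 0.38)]
[([0.52, 0.06, 0.215], 0.49), ([0.626, -0.065, 0.194], 0.18)]
```

View pics/v6.png

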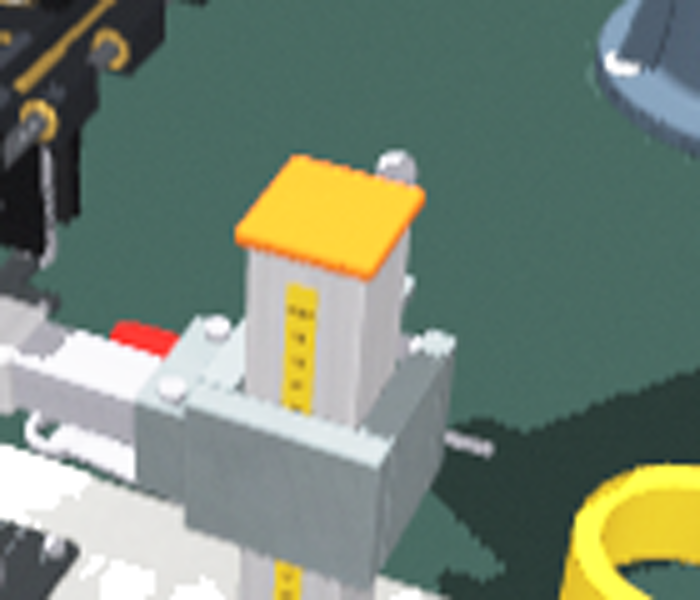

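The round lever end shows behind the cap, at crop pixel (300,88) of the previous picture. The prediction for 1.6 rad raised 91 mm is (299,88), so the lever is fully open. Everything is still, so I hand in.

```bash
python3 -c "
from rig import *
o=get_obs();print(o['time'],o['position'],o['grip_width']);print(hand_in())"
```

```text
12.65 [ 0.56809568 -0.06410959  0.19942823] 0.01704236999179979
the job is handed in; nothing more can be done
None
```

I swung the cam lever fully open, pulled the latch knob to its stop and lifted coupler, tongue and crosshead about 91 mm straight up. I handed in at 12.65 s with the parts still held; the rig reports no verdict.

- **Lever:** it met its open stop with about 7 N. After the lift, its end appears at (300,88) px in the scene picture, and I predicted (299,88) px for 1.6 rad.
- **Latch:** the knob travelled about 20 mm. A further 2 mm command moved nothing and the force rose, so it was at the stop before I lifted.
- **Lift and hold:** the pictures show the ball bare and the crosshead raised with the gripper. The arm was still, with the largest joint speed 0.002 rad/s, and the grip was steady at 60 N.
- **Disagreements:**
  - The grip width reads 16.5–17 mm on the 18 mm knob.
  - The vertical wrist force reads about 7–9 N, close to the parts' weight, but it already read about −7 N before the lift. The proof of the lift is therefore the pictures and not the force.
  - An automatic image match of the crosshead early in the lift was inconclusive, so I checked by eye.
- **Bystanders:** I touched none knowingly, and those visible look unmoved. I did not measure their positions.

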